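Lids off the stack and onto their canisters

ROBOT

A 7-joint arm with a two-finger parallel gripper is mounted at the origin on a cart in front of the work surface, level with it; the furniture and walls round the work are solid. World frame = base frame: x ahead of the robot, y to its left, z up, the work surface at z = 0. Lengths are in m, angles in degrees, forces in N, time in s.
With the tool pointing down it reaches from about 0.425 to 0.875 m from the base axis. Payload 4.7 kg.
Tool frame: the origin (TCP) lies midway between the tips of the shut fingers; the grasp point (between the pads) lies 19 mm behind it (env.grip_point_offset is the distance from the TCP to the grasp point, in m); z points along the fingers, y is the line along which they close (so a half turn about z gives the same grasp; the last joint's range is limited). The gripper opens to 87 mm and grips with 3 to 60 N. Pads are 19 mm wide; open, the fingers measure 117 mm over their backs; the gripper's body (75 mm by 190 mm) begins 51 mm behind the grasp point.
Start: joints at [-73.276, 18.392, -4.016, 83.108, 1.295, 78.541, -3.26], TCP at [0.178, 0.625, 0.223] pointing down, gripper open.
Joint ranges: [-163.93, 163.93], [-17.29, 119.83], [-79.2, 71.16], [3.27, 140.29], [-89.18, 269.18], [5.43, 117.66], [-154.24, 154.24]. Speed limits (degrees/s): [147.25, 147.25, 180, 180, 180, 180, 180].

INTERFACE

Orientations are given as [roll, pitch, yaw] about the fixed x, y, z axes, in that order (R = Rz(yaw) Ry(pitch) Rx(roll)).
In Python, from cell import env gives the robot as it stands.
- The arm moves only by the shell command python3 -m jog 'ROWS' [FORCE]. ROWS is JSON, a list of rows, each a list of 7 numbers: the shift along the tool's x, y, z in m, then the turn, a rotation vector about the tool's x, y, z in rad, then the finger opening in m, from 0 to 0.087. A call has 1 to 12 rows; each row shifts and turns the commanded pose from where the row before left it, along the tool's axes as they then stand; what a row does not reach is not made up. A row lasts 1/12 s, in which the tool goes at most 41.7 mm and 7.16 degrees, less where a joint would pass 70% of its speed; a pose out of reach is approached as far as the arm can. A call is refused whole if a number of a shift passes 0.0417 or a number of a turn 0.125, either way. A call with a gripper value outside its range is refused whole. The fingers move at their own pace and stop on an object; FORCE is the grip in N (left out, the last holds). Time passes only in rows, so rows that do not move let the fingers close. It gives the time, the measured TCP pose, the force, the opening and the grip force at its end, in the units of the state.
- env.get_obs(): the state, without advancing time (a new reading comes with each control period).
- env.read_camera(name): name is "side" or "top"; returns the picture (480x640x3 uint8, blue, green, red); there is no depth.
- env.get_calibration(name): a dict with "fov_y" (degrees; the focal length in pixels is half the picture's height over the tangent of half this angle, whatever the lens; pixels are square), "cx", "cy" (the principal point, pixels), "k1" (the pictures are not rectified: a ray, as slopes to the right and down, at radius r is drawn at 1 + k1 r^2 times it, then the intrinsics apply), "pose" (4x4, takes a point from camera to world coordinates). Camera axes: x right, y up, looking along -z (the intrinsics and any distortion apply to the point x, -y, -z); pixel columns grow to the right and rows downward; lengths in m; the calibration is good to about 2 mm. A picture is of the moment at which its call begins. get_calibration takes no time and is no camera call.
- env.sign_off(): hands the job in; it is judged then, once.
The state is a dict: "time_s": time; "qpos": joint angles; "joint_velocities": joint speeds; "effort": joint torques, N m; "tool_pos": TCP position; "tool_rot": TCP orientation; "force": force on the tool from outside, world axes, zero at the start; "wrist_torque": the same for the moment, N m; "grip_width": finger opening in m; "grasp_force": force on a finger pad.
Only numpy, scipy, OpenCV 4.12 (cv2) and the standard library are available. Lean on these libraries where they do the work, as an engineer would, in place of code of your own. Each camera call takes 0.05 s, during which the arm holds its last target. There are 200 camera calls.

TASK

The four washed steel canisters stand open and their slip-on lids are stacked beside them, smallest on top. Take the stack apart and close every canister with the lid of its own size, each lid seated level and fully down on the canister's shoulder. Leave the canisters standing upright where they are.

Things in the scene. Friction and masses are not known exactly. Their poses are not given: they have to be found in the camera images.
- canister_s: Open round brushed-steel canister, the smallest in diameter: straight body 40 mm across, 50 mm high up to a flat shoulder; above the shoulder a hollow neck 9 mm high tapers from 31 mm across at the shoulder to 24 mm at the open mouth (mouth edge 59 mm above the table). Loose, it stands on the table. Origin: centre of its underside, z up along its axis.
- canister_m: Open round brushed-steel canister, the second smallest in diameter: straight body 49 mm across, 36 mm high up to a flat shoulder; above the shoulder a hollow neck 9 mm high tapers from 40 mm across at the shoulder to 33 mm at the open mouth (mouth edge 45 mm above the table). Loose, it stands on the table. Origin: centre of its underside, z up along its axis.
- canister_l: Open round brushed-steel canister, the second largest in diameter: straight body 58 mm across, 56 mm high up to a flat shoulder; above the shoulder a hollow neck 9 mm high tapers from 49 mm across at the shoulder to 42 mm at the open mouth (mouth edge 65 mm above the table). Loose, it stands on the table. Origin: centre of its underside, z up along its axis.
- canister_xl: Open round brushed-steel canister, the largest in diameter: straight body 67 mm across, 43 mm high up to a flat shoulder; above the shoulder a hollow neck 9 mm high tapers from 58 mm across at the shoulder to 51 mm at the open mouth (mouth edge 52 mm above the table). Loose, it stands on the table. Origin: centre of its underside, z up along its axis.
- lid_s: Round dark-steel slip lid, the smallest, for canister_s: 40 mm across, 13 mm high, flat top 3 mm thick; hollow below, inside 36 mm across and 10 mm deep: about 2 mm play round the neck. Starts on top of the stack, on lid_m, right way up, up to 3 mm off its centre. Loose. Origin: centre of its lower edge, z up. Seated, this edge rests on the shoulder, 50 mm above the canister's underside.
- lid_m: Round dark-steel slip lid, the second smallest, for canister_m: 49 mm across, 13 mm high, flat top 3 mm thick; hollow below, inside 45 mm across and 10 mm deep: about 2 mm play round the neck. Starts second from the top, on lid_l, right way up, up to 3 mm off its centre. Loose. Origin: centre of its lower edge, z up. Seated, this edge rests on the shoulder, 36 mm above the canister's underside.
- lid_l: Round dark-steel slip lid, the second largest, for canister_l: 58 mm across, 13 mm high, flat top 3 mm thick; hollow below, inside 54 mm across and 10 mm deep: about 2 mm play round the neck. Starts third from the top, on lid_xl, right way up, up to 3 mm off its centre. Loose. Origin: centre of its lower edge, z up. Seated, this edge rests on the shoulder, 56 mm above the canister's underside.
- lid_xl: Round dark-steel slip lid, the largest, for canister_xl: 67 mm across, 13 mm high, flat top 3 mm thick; hollow below, inside 63 mm across and 10 mm deep: about 2 mm play round the neck. Starts at the bottom, on the table, right way up. Loose. Origin: centre of its lower edge, z up. Seated, this edge rests on the shoulder, 43 mm above the canister's underside.
Things that resemble listed ones, but are neither listed nor needed, are in the scene too. Leave any pink or red look-alike of the lid_l alone.

How it is judged (in metres and radians):
At the end, for the whole second after the job is handed in: Each lid sits on the canister of its own size: centred within 5 mm, lower edge within 2.5 mm of the shoulder, level within 0.06 rad to the canister; every canister stands upright on the table within 30 mm of where it began; all at rest (horizontal distance between lid_s and canister_s below 0.005 m and z of lid_s in the frame of canister_s between 0.0475 and 0.0525 m and angle between the z axis of lid_s and the z axis of canister_s, either way round below 0.06 rad and angle between each of lid_s, lid_m, lid_l, lid_xl's own z axis and vertical below 0.1 rad and angle between each of canister_s, canister_m, canister_l, canister_xl's own z axis and vertical below 0.06 rad and height (world z) of each of canister_s, canister_m, canister_l, canister_xl below 0.005 m and distance of each of canister_s, canister_m, canister_l, canister_xl from where it was at the start of the episode below 0.03 m and linear speed of each of lid_s, canister_s, lid_m, canister_m, lid_l, canister_l, lid_xl, canister_xl below 0.02 m/s and horizontal distance between lid_m and canister_m below 0.005 m and z of lid_m in the frame of canister_m between 0.0335 and 0.0385 m and angle between the z axis of lid_m and the z axis of canister_m, either way round below 0.06 rad and horizontal distance between lid_l and canister_l below 0.005 m and z of lid_l in the frame of canister_l between 0.0535 and 0.0585 m and angle between the z axis of lid_l and the z axis of canister_l, either way round below 0.06 rad and horizontal distance between lid_xl and canister_xl below 0.005 m and z of lid_xl in the frame of canister_xl between 0.0405 and 0.0455 m and angle between the z axis of lid_xl and the z axis of canister_xl, either way round below 0.06 rad); the robot touches nothing.
It fails at once if canister_s is tipped over (angle between canister_s's own z axis and vertical above 0.5 rad).
It fails at once if canister_m is tipped over (angle between canister_m's own z axis and vertical above 0.5 rad).
It fails at once if canister_l is tipped over (angle between canister_l's own z axis and vertical above 0.5 rad).
It fails at once if canister_xl is tipped over (angle between canister_xl's own z axis and vertical above 0.5 rad).
It also fails if it takes over 104 s, if anything falls off the work surface, if the arm or the gripper's body presses on something with over 40 N, if the wrist force passes 120 N, or if a joint passes its speed limit or range.

## Working session

There is one attempt and no reset: what is moved stays moved. The work goes in short steps, Python scripts to look and compute and a shell command to move; the robot and the scene stay as the last step left them, time stands still between calls to the robot, and variables do not carry over. Pictures are saved under pics/ and viewed, at most 14 in all, crops included, and the job is handed in when it is done.

```bash
mkdir -p pics; ls; python3 - <<'E'
from cell import env
import cv2
for n in("top","side"):
    cv2.imwrite(f"pics/{n}0.png",env.read_camera(n)); c=env.get_calibration(n); print(n,c)
print(env.get_obs(),env.grip_point_offset)
E
```

```text
pics
top {'fov_y': 55.70001858842092, 'cx': 327.8201786903639, 'cy': 239.43450066463691, 'k1': -0.07929183891572761, 'pose': array([[-0.00376257,  0.99273831, -0.12023511,  0.40617112],
       [-0.99995236, -0.00265217,  0.00939392,  0.04161479],
       [ 0.00900682,  0.12026473,  0.992701  ,  1.02946671],
       [ 0.        ,  0.        ,  0.        ,  1.        ]])}
side {'fov_y': 47.149096478379754, 'cx': 318.6956230023186, 'cy': 239.15927460693004, 'k1': 0.03187594858955021, 'pose': array([[-0.1587633 ,  0.57632876, -0.80164791, -0.45225299],
       [-0.98726075, -0.08402848,  0.13511262,  0.19597499],
       [ 0.01050803,  0.81288645,  0.5823274 ,  0.77171431],
       [ 0.        ,  0.        ,  0.        ,  1.        ]])}
{'time_s': 0.1, 'qpos': array([-73.27591221,  18.4343935 ,  -4.01721035,  83.16687242,
         1.29424516,  78.53971906,  -3.26012591]), 'joint_velocities': array([-0.08558364, -0.08976062,  0.00454234, -0.15198456,  0.01240308,
        0.02711471, -0.08782329]), 'effort': array([-5.56175837e-04, -4.92569304e+01, -4.05974854e-01, -3.13399279e+01,
       -6.41249889e-02,  3.95427074e-02,  6.79704817e-05]), 'tool_pos': array([0.1781436 , 0.62461264, 0.22158495]), 'tool_rot': array([-1.79904209e+02,  4.07932904e-03,  1.64086804e+02]), 'force': array([ 0.33150711,  0.41912347, -0.03338489]), 'wrist_torque': array([-0.00400967, -0.05662855,  0.01532521]), 'grasp_force': 0.0, 'grip_width': 0.08692783506429298} 0.0187
```

View pics/top0.png

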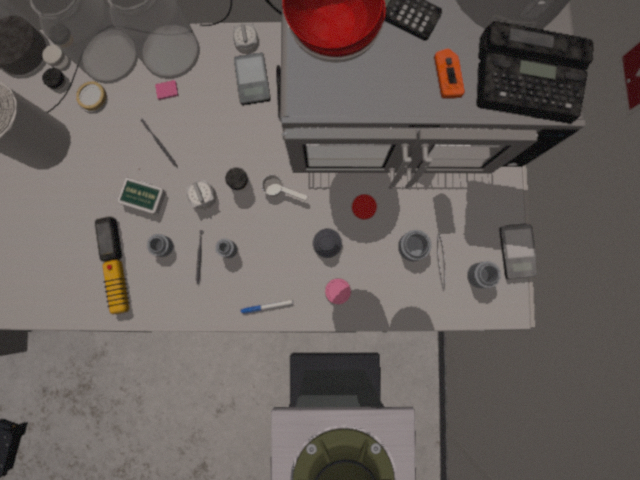

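View pics/side0.png

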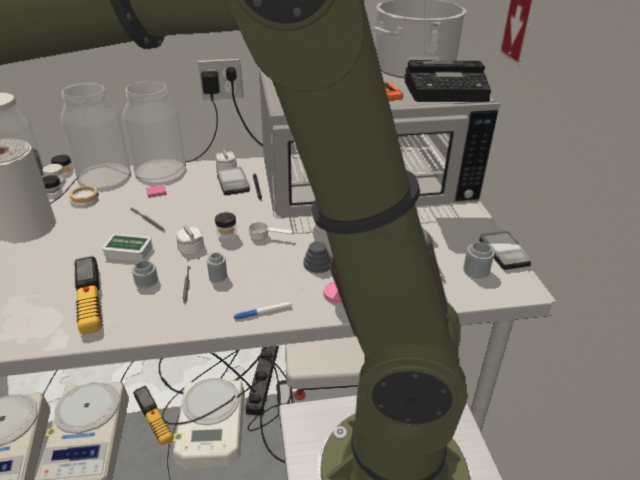

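```bash
cat > h.py <<'E'
from cell import env
import numpy as np, cv2
def cal(n):
    c=env.get_calibration(n); f=240/np.tan(np.radians(c["fov_y"]/2))
    return c,np.array([[f,0,c["cx"]],[0,f,c["cy"]],[0,0,1]]),np.array([c["k1"],0,0,0,0.])
def ray(n,px):
    c,K,D=cal(n); u=cv2.undistortPoints(np.array(px,float).reshape(-1,1,2),K,D).reshape(-1,2)
    d=np.c_[u[:,0],-u[:,1],-np.ones(len(u))]@c["pose"][:3,:3].T
    return c["pose"][:3,3],d
def onz(n,px,z):
    o,d=ray(n,px); return o+d*((z-o[2])/d[:,2])[:,None]
def proj(n,P):
    c,K,D=cal(n); q=(np.array(P,float).reshape(-1,3)-c["pose"][:3,3])@c["pose"][:3,:3]
    return cv2.projectPoints(q*[1,-1,-1],np.zeros(3),np.zeros(3),K,D)[0].reshape(-1,2)
E
python3 - <<'E'
import cv2
from h import *
t=cv2.imread("pics/top0.png")
a=cv2.resize(t[215:305,130:270],None,fx=5,fy=5,interpolation=2)[:,:]
b=cv2.resize(t[215:305,380:520],None,fx=5,fy=5,interpolation=2)
c=cv2.resize(t[175:310,290:400],None,fx=4,fy=4,interpolation=2)
p=cv2.resize(np.vstack([a,b]),None,fx=.64,fy=.64)
c=cv2.resize(c,(352,p.shape[0]))
cv2.imwrite("pics/c1.png",np.hstack([p,c])); print(p.shape)
for n,px in dict(a=(160,243),b=(227,245),c=(415,243),d=(485,273),st=(327,240)).items(): print(n,onz("top",[px],.05).round(3))
E
```

```text
(576, 448, 3)
a [[0.518 0.399 0.05 ]]
b [[0.513 0.251 0.05 ]]
c [[ 0.516 -0.158  0.05 ]]
d [[ 0.45 -0.31  0.05]]
st [[0.524 0.034 0.05 ]]
```

View pics/c1.png

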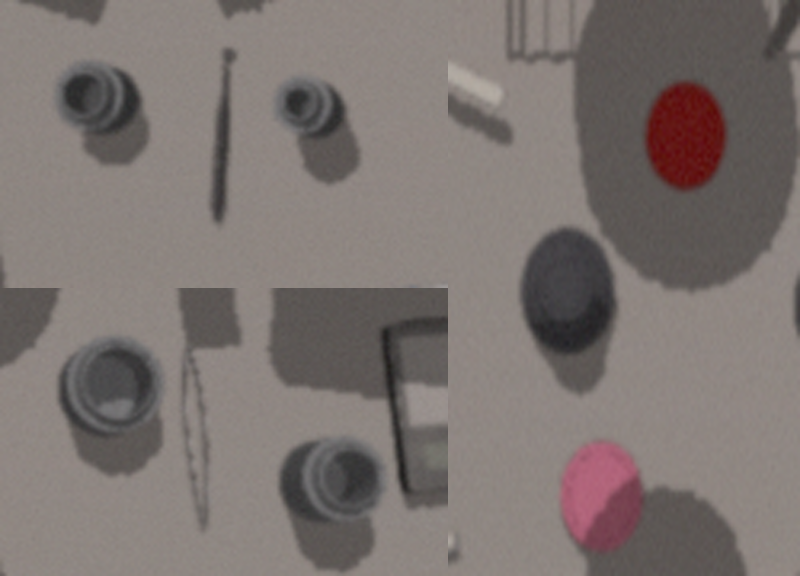

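```bash
cat > m.py <<'E'
from h import *
from scipy.optimize import least_squares
CAN=dict(s=(.02,.050),m=(.0245,.036),l=(.029,.056),xl=(.0335,.043))
def contour(img,cx,cy,w=34):
    x0,y0=int(cx-w),int(cy-w); s=8
    p=cv2.resize(img[y0:y0+2*w,x0:x0+2*w],None,fx=s,fy=s,interpolation=cv2.INTER_CUBIC).astype(int)
    p=cv2.GaussianBlur(p.astype(np.float32),(0,0),4)
    m=((p[...,2]-p[...,0])<3).astype(np.uint8)   # table & its shadow are warm, steel is cool
    cs,_=cv2.findContours(m,0,cv2.CHAIN_APPROX_NONE)
    c=min((c for c in cs if cv2.contourArea(c)>64*60),key=lambda c:np.hypot(*(c.reshape(-1,2).mean(0)-w*s)))
    return (c.reshape(-1,2)+.5)/s-.5+[x0,y0]
def fit(n,c,z,r,frac=0.0):
    P=onz(n,c,z)[:,:2]; o=cal(n)[0]["pose"][:2,3]
    g=P.mean(0); d=(g-o)/np.linalg.norm(g-o)
    v=P-g; P=P[v@d>frac*np.linalg.norm(v,axis=1)]
    q=least_squares(lambda q:np.hypot(*(P-q[:2]).T)-q[2],[*g,r],loss="soft_l1",f_scale=.001)
    q2=least_squares(lambda q:np.hypot(*(P-q[:2]).T)-r,g,loss="soft_l1",f_scale=.001)
    return q.x.round(4),q2.x.round(4),np.sqrt(np.mean(q2.fun**2)).round(5)
E
python3 - <<'E'
from m import *
t=cv2.imread("pics/top0.png"); 
for n,px in dict(m=(160,245),s=(227,247),xl=(415,246),l=(484,275)).items():
    r,z=CAN[n]; c=contour(t,*px); print(n,c.min(0),c.max(0),fit("top",c,z,r))
c=contour(t,327,243); print("stack",c.min(0),c.max(0),fit("top",c,.0065,.0335))
s=cv2.imread("pics/side0.png")
a=cv2.resize(s[225:310,280:365],(595,595),interpolation=2)
b=np.clip(cv2.resize(t[222:264,306:348],(595,595),interpolation=2).astype(float)*2.2-60,0,255)
cv2.imwrite("pics/c2.png",np.hstack([a,b])[:, :]) if 0 else cv2.imwrite("pics/c2.png",cv2.resize(np.hstack([a,b.astype(np.uint8)]),(800,400)))
E
```

```text
m [147.3125 234.0625] [172.4375 256.0625] (array([0.5168, 0.4104, 0.0228]), array([0.5161, 0.4083]), np.float64(0.00102))
s [215.6875 238.8125] [236.5625 257.4375] (array([0.5086, 0.2581, 0.0181]), array([0.5076, 0.256 ]), np.float64(0.00117))
xl [398.8125 229.9375] [430.1875 260.4375] (array([ 0.5138, -0.1602,  0.0324]), array([ 0.5131, -0.1589]), np.float64(0.00062))
l [467.6875 261.4375] [499.6875 287.6875] (array([ 0.4472, -0.3124,  0.0277]), array([ 0.447 , -0.3108]), np.float64(0.00087))
stack [312.8125 228.6875] [341.0625 257.3125] (array([0.5232, 0.034 , 0.0313]), array([0.5205, 0.0341]), np.float64(0.00107))
```

View pics/c2.png

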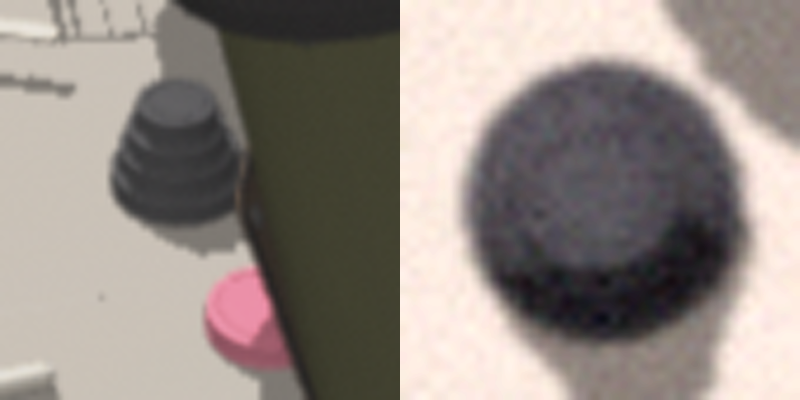

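```bash
python3 - <<'E'
from m import *
print(onz("side",[(317.6,246.7)],.052).round(4),onz("top",[(327,241.5)],.052).round(4))
s=cv2.imread("pics/side0.png")
# canister mouths/positions in side view predicted vs. seen, for check
for n,p in dict(m=(.5168,.4104),s=(.5086,.2581),l=(.4472,-.3124)).items():
    print(n,proj("side",[[*p,CAN[n][1]+.009],[*p,0]]).round(1).tolist())
a=[cv2.resize(s[y-35:y+25,x-30:x+30],(260,260),interpolation=2) for x,y in((145,275),(217,270),(479,265))]
cv2.imwrite("pics/c3.png",np.hstack(a))
E
python3 -m jog '[[0,0,0,0,0,-0.093,0.087],[0,0,0,0,0,-0.093,0.087],[0,0,0,0,0,-0.093,0.087],[-0.03,-0.03,0,0,0,0,0.087],[-0.03,-0.03,0,0,0,0,0.087],[-0.03,-0.03,0,0,0,0,0.087],[-0.03,-0.03,0,0,0,0,0.087],[-0.03,-0.03,0,0,0,0,0.087],[-0.03,-0.03,0,0,0,0,0.087],[-0.03,-0.03,0,0,0,0,0.087],[-0.03,-0.03,0,0,0,0,0.087],[-0.03,-0.03,0,0,0,0,0.087]]' 20
```

```text
[[0.5107 0.0359 0.052 ]] [[0.5201 0.0342 0.052 ]]
m [[142.8, 262.8], [146.5, 279.2]]
s [[215.1, 253.6], [217.8, 275.0]]
l [[480.1, 245.3], [474.9, 268.6]]
time_s: 1.1
tool_pos: [0.4447, 0.3584, 0.2224]
tool_rot: [-180.0, -0.0, -179.9]
force: [1.3, 1.0, -0.4]
grip_width: 0.0869
grasp_force: 0.0
```

View pics/c3.png

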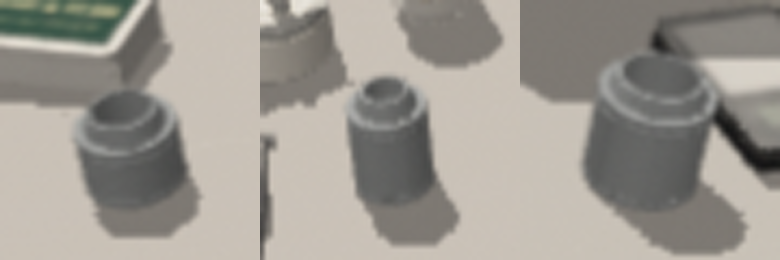

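```bash

python3 -m jog '[[-0.0068,-0.0295,0.01,0,0,0,0.087],[-0.0068,-0.0295,0.01,0,0,0,0.087],[-0.0068,-0.0295,0.01,0,0,0,0.087],[-0.0068,-0.0295,0.01,0,0,0,0.087],[-0.0068,-0.0295,0.01,0,0,0,0.087],[-0.0068,-0.0295,0.01,0,0,0,0.087],[-0.0068,-0.0295,0.01,0,0,0,0.087],[-0.0068,-0.0295,0.01,0,0,0,0.087],[-0.0068,-0.0295,0.01,0,0,0,0.087],[-0.0068,-0.0295,0.01,0,0,0,0.087],[-0.0068,-0.0295,0.01,0,0,0,0.087],[0,0,0,0,0,0,0.087]]' 20
python3 - <<'E'
from m import *
s=env.read_camera("side");cv2.imwrite("pics/side1.png",s);t=env.read_camera("top");cv2.imwrite("pics/top1.png",t)
p=env.get_obs()["tool_pos"];print(p)
q=proj("side",[p,p+[0,.0435,0],p-[0,.0435,0]]);print(q.round(1))
x,y=q[0].astype(int)
u=cv2.resize(s[y-70:y+80,x-75:x+75],(600,600),interpolation=2);print(x-75,y-70)
cv2.imwrite("pics/c4.png",u)
E
```

```text
time_s: 2.1
tool_pos: [0.5183, 0.028, 0.1106]
tool_rot: [-179.7, -0.2, 179.6]
force: [0.3, -0.2, -0.1]
grip_width: 0.0867
grasp_force: 0.0
[0.51842246 0.03430831 0.11181963]
[[318.  222.2]
 [298.  223.8]
 [337.9 220.6]]
243 152
```

View pics/c4.png

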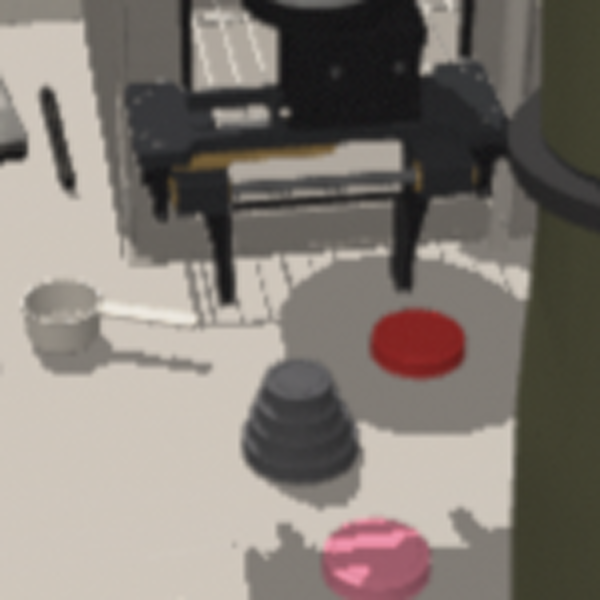

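```bash

python3 -m jog '[[-0.0015,0,0.02,0,0,0,0.087],[0,0,0.02,0,0,0,0.087],[0,0,0.016,0,0,0,0.087],[0,0,0.008,0,0,0,0.087],[0,0,0.0055,0,0,0,0.087],[0,0,0,0,0,0,0.087],[0,0,0,0,0,0,0.087],[0,0,0,0,0,0,0.087]]' 20
python3 -m jog '[[0,0,0,0,0,0,0.035],[0,0,0,0,0,0,0.035],[0,0,0,0,0,0,0.035],[0,0,0,0,0,0,0.035],[0,0,0,0,0,0,0.035],[0,0,0,0,0,0,0.035],[0,0,0,0,0,0,0.035],[0,0,0,0,0,0,0.035],[0,0,0,0,0,0,0.035],[0,0,0,0,0,0,0.035]]' 20
```

```text
time_s: 2.87
tool_pos: [0.5213, 0.0362, 0.0441]
tool_rot: [180.0, 0.1, -179.9]
force: [0.6, 0.5, 0.6]
grip_width: 0.0872
grasp_force: 0.0
time_s: 3.7
tool_pos: [0.5205, 0.0358, 0.0431]
tool_rot: [180.0, 0.0, -179.9]
force: [-0.2, -1.0, -0.6]
grip_width: 0.0391
grasp_force: 20.0
```

```bash

python3 -m jog '[[0,0,-0.01,0,0,0,0.035],[0,0,-0.02,0,0,0,0.035],[0,0,-0.02,0,0,0,0.035],[0,0,-0.02,0,0,0,0.035],[0,0,-0.02,0,0,0,0.035],[0.002,0.037,0,0,0,0,0.035],[0.002,0.037,0,0,0,0,0.035],[0.002,0.037,0,0,0,0,0.035],[0.002,0.037,0,0,0,0,0.035],[0.002,0.037,0,0,0,0,0.035],[0.0015,0.037,0,0,0,0,0.035]]' 20
python3 -m jog '[[0,0,0.015,0,0,0,0.035],[0,0,0.015,0,0,0,0.035],[0,0,0,0,0,0,0.035],[0,0,0,0,0,0,0.035],[0,0,0,0,0,0,0.035]]' 20
python3 - <<'E'
from m import *
s=env.read_camera("side");t=env.read_camera("top");cv2.imwrite("pics/top2.png",t)
p=env.get_obs()["tool_pos"];print(p,env.get_obs()["grip_width"])
x,y=217,250
u=cv2.resize(s[y-50:y+50,x-50:x+50],(500,500),interpolation=2)
st=np.clip(cv2.resize(t[222:264,306:348],(300,300),interpolation=2).astype(float)*2.2-60,0,255).astype(np.uint8)
tt=cv2.resize(t[190:290,177:277],(300,200),interpolation=2)
cv2.imwrite("pics/c5.png",np.hstack([u,np.vstack([st,tt])]))
E
```

```text
time_s: 4.62
tool_pos: [0.5084, 0.2596, 0.134]
tool_rot: [180.0, 0.0, -179.9]
force: [0.7, -0.7, -0.1]
grip_width: 0.0394
grasp_force: 20.0
time_s: 5.03
tool_pos: [0.5093, 0.2575, 0.1042]
tool_rot: [180.0, 0.1, -180.0]
force: [-0.3, -0.1, 0.5]
grip_width: 0.0395
grasp_force: 20.0
[0.5096189  0.25758469 0.10446402] 0.03940392959420085
```

View pics/c5.png

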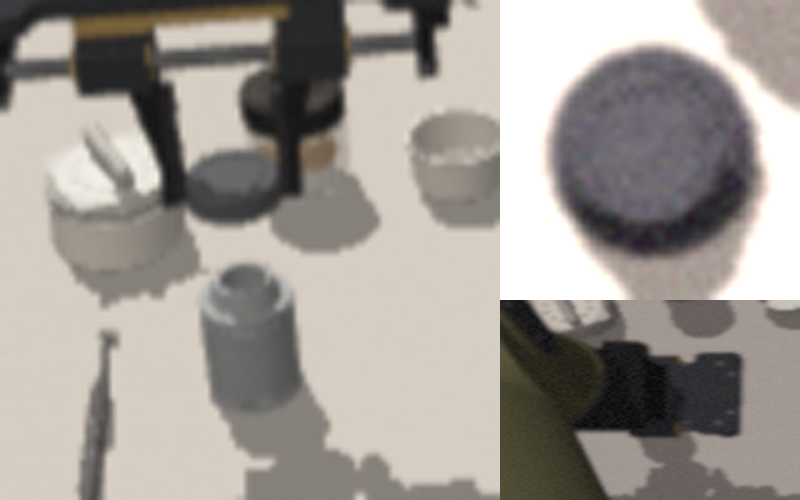

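```bash
python3 - <<'E'
from m import *
print(onz("side",[(213.4,235.8)],.1145).round(4),onz("side",[(217,256.4)],.059).round(4))
E
```

```text
[[0.4955 0.2563 0.1145]] [[0.498  0.2543 0.059 ]]
```

```bash

python3 -m jog '[[-0.001,-0.001,0.01,0,0,0,0.035],[0,0,0.01,0,0,0,0.035],[0,0,0.01,0,0,0,0.035],[0,0,0.006,0,0,0,0.035],[0,0,0.005,0,0,0,0.035],[0,0,0.005,0,0,0,0.035],[0,0,0.002,0,0,0,0.035],[0,0,0,0,0,0,0.035],[0,0,0,0,0,0,0.035],[0,0,0,0,0,0,0.035]]' 20
```

```text
time_s: 5.97
tool_pos: [0.51, 0.257, 0.0554]
tool_rot: [180.0, 0.0, -179.9]
force: [-0.8, 0.3, -0.1]
grip_width: 0.0392
grasp_force: 20.0
```

```bash

python3 -m jog '[[0,0,0.001,0,0,0,0.035],[0,0,0,0,0,0,0.035],[0,0,0,0,0,0,0.06],[0,0,0,0,0,0,0.06],[0,0,0,0,0,0,0.06],[0,0,0,0,0,0,0.06],[0,0,-0.01,0,0,0,0.06],[0,0,-0.02,0,0,0,0.06],[0,0,-0.02,0,0,0,0.06],[0,0,-0.02,0,0,0,0.06]]' 20
python3 -m jog '[[0,-0.03,-0.01,0,0,0,0.08],[0,-0.03,0,0,0,0,0.08],[0,-0.03,0,0,0,0,0.08],[0,0,0,0,0,0,0.08],[0,0,0,0,0,0,0.08]]' 20
python3 - <<'E'
from m import *
s=env.read_camera("side");t=env.read_camera("top");cv2.imwrite("pics/top3.png",t);cv2.imwrite("pics/side3.png",s)
p=env.get_obs()["tool_pos"];print(p,env.get_obs()["grip_width"])
x,y=217,265
u=cv2.resize(s[y-35:y+35,x-35:x+35],(490,490),interpolation=2)
st=np.clip(cv2.resize(t[222:264,306:348],(245,245),interpolation=2).astype(float)*2.2-60,0,255).astype(np.uint8)
tt=cv2.resize(t[222:272,202:252],(245,245),interpolation=2)
cv2.imwrite("pics/c6.png",np.hstack([u,np.vstack([st,tt])]))
E
```

```text
time_s: 6.8
tool_pos: [0.5097, 0.2567, 0.1255]
tool_rot: [-180.0, 0.0, -179.9]
force: [1.3, -0.6, -0.1]
grip_width: 0.0602
grasp_force: 0.0
time_s: 7.22
tool_pos: [0.5104, 0.1648, 0.1352]
tool_rot: [180.0, 0.1, 179.8]
force: [-0.0, 1.2, -0.1]
grip_width: 0.0784
grasp_force: 0.0
[0.50986334 0.1677969  0.13467646] 0.07903080674189475
```

View pics/c6.png

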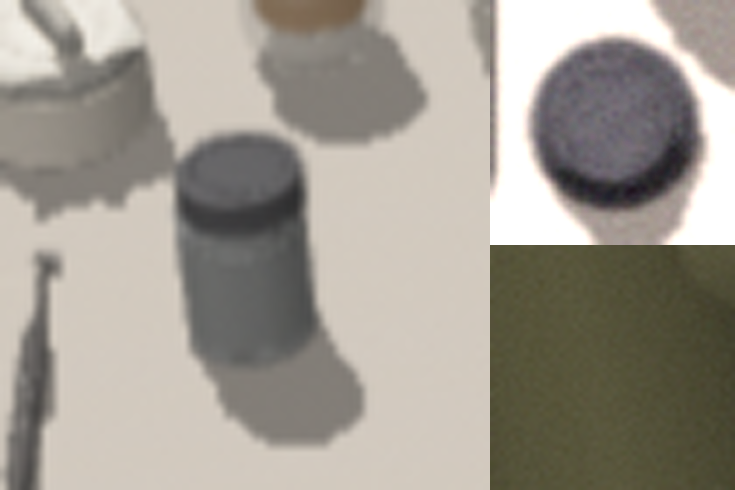

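```bash

python3 -m jog '[[-0.0018,-0.0266,0,0,0,0,0.087],[-0.0018,-0.0266,0,0,0,0,0.087],[-0.0018,-0.0266,0,0,0,0,0.087],[-0.0018,-0.0266,0,0,0,0,0.087],[-0.0018,-0.0266,0,0,0,0,0.087],[0,0,0.02,0,0,0,0.087],[0,0,0.02,0,0,0,0.087],[0,0,0.02,0,0,0,0.087],[0,0,0.02,0,0,0,0.087],[0,0,0.015,0,0,0,0.087],[0,0,0.0097,0,0,0,0.087],[0,0,0,0,0,0,0.087]]' 20
python3 -m jog '[[0,0,0,0,0,0,0.087],[0,0,0,0,0,0,0.087],[0,0,0,0,0,0,0.043],[0,0,0,0,0,0,0.043],[0,0,0,0,0,0,0.043],[0,0,0,0,0,0,0.043],[0,0,0,0,0,0,0.043],[0,0,0,0,0,0,0.043],[0,0,0,0,0,0,0.043],[0,0,0,0,0,0,0.043],[0,0,0,0,0,0,0.043],[0,0,0,0,0,0,0.043]]' 20
```

```text
time_s: 8.32
tool_pos: [0.5174, 0.035, 0.0273]
tool_rot: [-180.0, -0.2, -179.8]
force: [-0.2, 0.3, -0.4]
grip_width: 0.087
grasp_force: 0.0
time_s: 9.32
tool_pos: [0.519, 0.0339, 0.0294]
tool_rot: [180.0, 0.0, -179.9]
force: [-1.0, 0.0, 0.5]
grip_width: 0.0486
grasp_force: 20.0
```

```bash

python3 -m jog '[[0,0,-0.01,0,0,0,0.043],[0,0,-0.02,0,0,0,0.043],[0,0,-0.025,0,0,0,0.043],[0,0,-0.025,0,0,0,0.043],[0,0,-0.02,0,0,0,0.043],[0.0022,0.0315,0,0,0,0,0.043],[0,0.0314,0,0,0,0,0.043],[0,0.0314,0,0,0,0,0.043],[0,0.0314,0,0,0,0,0.043],[0,0.0314,0,0,0,0,0.043],[0,0.0314,0,0,0,0,0.043],[0,0.0314,0,0,0,0,0.043]]' 20
python3 -m jog '[[0,0.0314,0,0,0,0,0.043],[0,0.0314,0,0,0,0,0.043],[0,0.0314,0,0,0,0,0.043],[0,0.0314,0,0,0,0,0.043],[0,0.0314,0,0,0,0,0.043],[0,0,0.015,0,0,0,0.043],[0,0,0.015,0,0,0,0.043],[0,0,0.015,0,0,0,0.043],[0,0,0,0,0,0,0.043],[0,0,0,0,0,0,0.043],[0,0,0,0,0,0,0.043]]' 20
python3 - <<'E'
from m import *
s=env.read_camera("side");t=env.read_camera("top");cv2.imwrite("pics/top4.png",t);cv2.imwrite("pics/side4.png",s)
p=env.get_obs()["tool_pos"];print(p,env.get_obs()["grip_width"])
x,y=145,255
u=cv2.resize(s[y-40:y+40,x-40:x+40],(480,480),interpolation=2)
st=np.clip(cv2.resize(t[222:264,306:348],(320,320),interpolation=2).astype(float)*2.2-60,0,255).astype(np.uint8)
tt=cv2.resize(t[222:272,202:252],(320,160),interpolation=2)
cv2.imwrite("pics/c7.png",np.hstack([u,np.vstack([st,tt])]))
E
```

```text
time_s: 10.32
tool_pos: [0.5164, 0.2551, 0.1301]
tool_rot: [180.0, 0.0, -179.9]
force: [-0.2, 0.5, -0.3]
grip_width: 0.0485
grasp_force: 20.0
time_s: 11.23
tool_pos: [0.5169, 0.4109, 0.0856]
tool_rot: [180.0, 0.1, -179.9]
force: [0.7, 0.3, -0.4]
grip_width: 0.0486
grasp_force: 20.0
[0.51712247 0.41115742 0.08602773] 0.048368243633020516
```

View pics/c7.png

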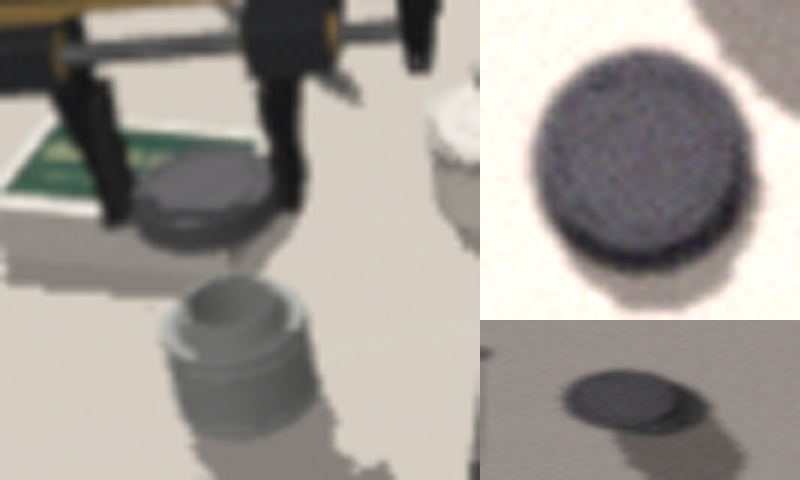

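```bash
python3 - <<'E'
from m import *
print(onz("side",[(138.4,245.1)],.0956).round(4),onz("side",[(144.1,265.4)],.045).round(4))
t=cv2.imread("pics/top4.png"); c=contour(t,327,243); print(fit("top",c,.0065,.0335), fit("top",c,.026,.029))
print(onz("top",[(306+165/320*42-.5,222+147/320*42-.5)],.026))
E
```

```text
[[0.5114 0.4101 0.0956]] [[0.5075 0.407  0.045 ]]
(array([0.5238, 0.034 , 0.0308]), array([0.5204, 0.0342]), np.float64(0.00125)) (array([0.5215, 0.0341, 0.0302]), array([0.523, 0.034]), np.float64(0.00066))
[[0.52466834 0.03360744 0.026     ]]
```

```bash

python3 -m jog '[[0.002,-0.002,0.01,0,0,0,0.043],[0,0,0.01,0,0,0,0.043],[0,0,0.008,0,0,0,0.043],[0,0,0.005,0,0,0,0.043],[0,0,0.005,0,0,0,0.043],[0,0,0.004,0,0,0,0.043],[0,0,0.003,0,0,0,0.043],[0,0,0,0,0,0,0.043],[0,0,0,0,0,0,0.043],[0,0,0,0,0,0,0.043]]' 20
```

```text
time_s: 12.17
tool_pos: [0.5145, 0.4089, 0.0395]
tool_rot: [180.0, 0.0, -179.9]
force: [-0.4, -0.6, -0.0]
grip_width: 0.0485
grasp_force: 20.0
```

```bash

python3 -m jog '[[0,0,0,0,0,0,0.068],[0,0,0,0,0,0,0.068],[0,0,0,0,0,0,0.068],[0,0,0,0,0,0,0.068],[0,0,-0.01,0,0,0,0.068],[0,0,-0.02,0,0,0,0.068],[0,0,-0.025,0,0,0,0.068],[0,0,-0.03,0,0,0,0.068],[0,-0.03,0,0,0,0,0.087],[0,-0.03,0,0,0,0,0.087],[0,-0.03,0,0,0,0,0.087],[0,-0.03,0,0,0,0,0.087]]' 20
python3 -m jog '[[0,-0.03,0,0,0,0,0.087],[0,-0.03,0,0,0,0,0.087],[0,-0.03,0,0,0,0,0.087],[0,-0.03,0,0,0,0,0.087],[0,0,0,0,0,0,0.087],[0,0,0,0,0,0,0.087]]' 20
python3 - <<'E'
from m import *
s=env.read_camera("side");t=env.read_camera("top");cv2.imwrite("pics/top5.png",t);cv2.imwrite("pics/side5.png",s)
p=env.get_obs()["tool_pos"];print(p,env.get_obs()["grip_width"])
x,y=145,272
u=cv2.resize(s[y-35:y+35,x-35:x+35],(480,480),interpolation=2)
x,y=314,257
st=cv2.resize(s[y-25:y+25,x-25:x+25],(300,300),interpolation=2)
tt=cv2.resize(t[225:265,135:185],(300,180),interpolation=2)
cv2.imwrite("pics/c8.png",np.hstack([u,np.vstack([st,tt])]))
E
```

```text
time_s: 13.17
tool_pos: [0.5146, 0.2877, 0.1255]
tool_rot: [180.0, 0.1, -179.9]
force: [1.4, -0.8, 0.5]
grip_width: 0.0843
grasp_force: 0.0
time_s: 13.67
tool_pos: [0.5152, 0.1667, 0.1255]
tool_rot: [180.0, 0.1, 179.8]
force: [-0.9, 0.7, -0.3]
grip_width: 0.0869
grasp_force: 0.0
[0.51475445 0.16980664 0.12509671] 0.08683815621341634
```

View pics/c8.png

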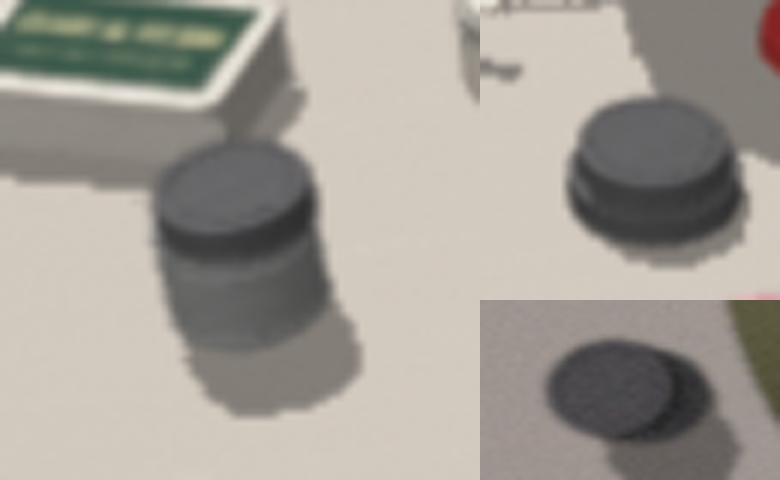

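```bash

python3 -m jog '[[-0.0015,-0.0272,0,0,0,0,0.087],[-0.0015,-0.0272,0,0,0,0,0.087],[-0.0015,-0.0272,0,0,0,0,0.087],[-0.0015,-0.0272,0,0,0,0,0.087],[-0.0015,-0.027,0,0,0,0,0.087],[0,0,0.02,0,0,0,0.087],[0,0,0.02,0,0,0,0.087],[0,0,0.02,0,0,0,0.087],[0,0,0.02,0,0,0,0.087],[0,0,0.015,0,0,0,0.087],[0,0,0.01,0,0,0,0.087],[0,0,0.003,0,0,0,0.087]]' 20
python3 -m jog '[[0,0,0,0,0,0,0.087],[0,0,0,0,0,0,0.087],[0,0,0,0,0,0,0.052],[0,0,0,0,0,0,0.052],[0,0,0,0,0,0,0.052],[0,0,0,0,0,0,0.052],[0,0,0,0,0,0,0.052],[0,0,0,0,0,0,0.052],[0,0,0,0,0,0,0.052],[0,0,0,0,0,0,0.052]]' 20
```

```text
time_s: 14.77
tool_pos: [0.5213, 0.0342, 0.0147]
tool_rot: [-180.0, -0.2, -179.8]
force: [-0.3, -0.1, 0.2]
grip_width: 0.0872
grasp_force: 0.0
time_s: 15.6
tool_pos: [0.5225, 0.0331, 0.0166]
tool_rot: [180.0, 0.0, -179.9]
force: [-0.3, 0.8, 1.9]
grip_width: 0.0575
grasp_force: 20.0
```

```bash

python3 -m jog '[[0,0,-0.01,0,0,0,0.052],[0,0,-0.02,0,0,0,0.052],[0,0,-0.03,0,0,0,0.052],[0,0,-0.03,0,0,0,0.052],[0,0,-0.03,0,0,0,0.052],[0.0063,-0.0288,0,0,0,0,0.052],[0.0063,-0.0288,0,0,0,0,0.052],[0.0063,-0.0288,0,0,0,0,0.052],[0,0,0,0,0,0,0.052],[0,0,0,0,0,0,0.052]]' 20
python3 - <<'E'
from m import *
s=env.read_camera("side");t=env.read_camera("top");cv2.imwrite("pics/top6.png",t);cv2.imwrite("pics/side6.png",s)
p=env.get_obs()["tool_pos"];print(p,env.get_obs()["grip_width"])
u=cv2.resize(s[160:320,300:550],None,fx=2,fy=2,interpolation=2)
v=cv2.resize(t[180:340,370:520],(300,320),interpolation=2)
cv2.imwrite("pics/c9.png",np.hstack([u,v]))
c=contour(t,327,243); print(fit("top",c,.0065,.0335), fit("top",c,.013,.0335,-2),c.min(0),c.max(0))
E
```

```text
time_s: 16.43
tool_pos: [0.503, -0.0555, 0.1369]
tool_rot: [180.0, 0.0, 179.8]
force: [-0.0, 0.2, -0.6]
grip_width: 0.0575
grasp_force: 20.0
[ 0.50353601 -0.05274169  0.13660228] 0.05763981659062005
(array([0.5392, 0.0026, 0.046 ]), array([ 0.5507, -0.0049]), np.float64(0.00984)) (array([0.5311, 0.0079, 0.0523]), array([ 0.5327, -0.0022]), np.float64(0.0194)) [313.1875 215.6875] [360.4375 259.4375]
```

View pics/c9.png

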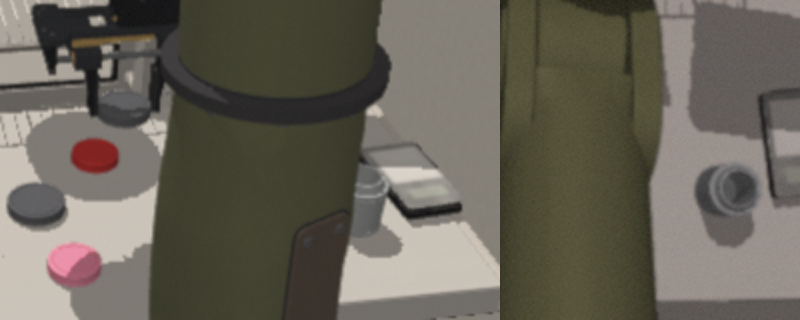

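```bash

python3 -m jog '[[0.0063,-0.0288,0,0,0,0,0.052],[0.0063,-0.0288,0,0,0,0,0.052],[0.0063,-0.0288,0,0,0,0,0.052],[0.0063,-0.0288,0,0,0,0,0.052],[0.0063,-0.0288,0,0,0,0,0.052],[0.0063,-0.0288,0,0,0,0,0.052],[0.0063,-0.0288,0,0,0,0,0.052],[0.0063,-0.0288,0,0,0,0,0.052],[0.0066,-0.0288,0,0,0,0,0.052],[0,0,0,0,0,0,0.052],[0,0,0.015,0,0,0,0.052],[0,0,0.015,0,0,0,0.052]]' 20
python3 -m jog '[[0,0,0,0,0,0,0.052],[0,0,0,0,0,0,0.052],[0,0,0,0,0,0,0.052],[0,0,0,0,0,0,0.052]]' 20
python3 - <<'E'
from m import *
s=env.read_camera("side");t=env.read_camera("top");cv2.imwrite("pics/top7.png",t);cv2.imwrite("pics/side7.png",s)
o=env.get_obs();p=o["tool_pos"];print(p,o["grip_width"],o["qpos"].round(0))
u=cv2.resize(s[190:290,430:530],(500,500),interpolation=2)
v=cv2.resize(t[205:305,420:520],(250,250),interpolation=2)
w=cv2.resize(t[222:264,306:348],(250,250),interpolation=2)
cv2.imwrite("pics/c10.png",np.hstack([u,np.vstack([v,w])]))
c=contour(t,327,243); print(fit("top",c,.0065,.0335), fit("top",c,.010,.0335,-2),c.min(0),c.max(0))
E
```

```text
time_s: 17.53
tool_pos: [0.4483, -0.3124, 0.1066]
tool_rot: [-180.0, 0.1, -179.9]
force: [0.2, 0.8, -1.2]
grip_width: 0.0579
grasp_force: 20.0
time_s: 17.87
tool_pos: [0.4477, -0.3126, 0.1073]
tool_rot: [-180.0, 0.1, -179.9]
force: [-0.1, 1.1, -0.2]
grip_width: 0.0574
grasp_force: 20.0
[ 0.44752619 -0.31275863  0.10720967] 0.05764011728330127 [ -2.  12.  39. 107.  -9.  63. 130.]
(array([0.5236, 0.034 , 0.031 ]), array([0.5205, 0.0343]), np.float64(0.00119)) (array([0.5219, 0.0338, 0.0318]), array([0.522 , 0.0339]), np.float64(0.00184)) [313.1875 228.5625] [341.0625 256.9375]
```

View pics/c10.png

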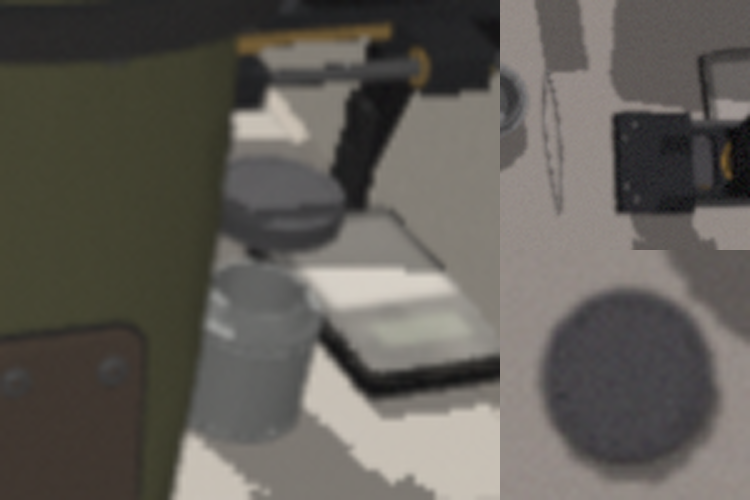

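```bash
python3 - <<'E'
from m import *
print(onz("side",[(484,227.4)],.1166).round(4),onz("side",[(482.2,247.8)],.065).round(4))
print(proj("side",[(.4475,-.3128,.1166),(.4475,-.3128,.065)]))
E
```

```text
[[ 0.4413 -0.3086  0.1166]] [[ 0.4378 -0.3132  0.065 ]]
[[484.69734732 225.61234797]
 [480.27034005 245.20576729]]
```

```bash

python3 -m jog '[[0.0015,-0.0015,0.01,0,0,0,0.052],[0,0,0.01,0,0,0,0.052],[0,0,0.008,0,0,0,0.052],[0,0,0.005,0,0,0,0.052],[0,0,0.005,0,0,0,0.052],[0,0,0.004,0,0,0,0.052],[0,0,0.003,0,0,0,0.052],[0,0,0.001,0,0,0,0.052],[0,0,0,0,0,0,0.052],[0,0,0,0,0,0,0.052]]' 20
```

```text
time_s: 18.8
tool_pos: [0.4455, -0.3144, 0.0605]
tool_rot: [-180.0, 0.0, -179.9]
force: [0.6, -0.4, -0.2]
grip_width: 0.0576
grasp_force: 20.0
```

```bash

python3 -m jog '[[0,0,0,0,0,0,0.075],[0,0,0,0,0,0,0.075],[0,0,0,0,0,0,0.075],[0,0,0,0,0,0,0.075],[0,0,-0.01,0,0,0,0.075],[0,0,-0.02,0,0,0,0.075],[0,0,-0.025,0,0,0,0.075],[0,0,-0.025,0,0,0,0.075],[-0.007,0.0317,0,0,0,0,0.087],[-0.007,0.0317,0,0,0,0,0.087],[-0.007,0.0317,0,0,0,0,0.087],[-0.007,0.0317,0,0,0,0,0.087]]' 20
python3 -m jog '[[-0.007,0.0317,0,0,0,0,0.087],[-0.007,0.0317,0,0,0,0,0.087],[-0.007,0.0317,0,0,0,0,0.087],[-0.007,0.0317,0,0,0,0,0.087],[-0.007,0.0317,0,0,0,0,0.087],[-0.007,0.0317,0,0,0,0,0.087],[-0.007,0.0317,0,0,0,0,0.087],[0,0,0.02,0,0,0,0.087],[0,0,0,0,0,0,0.087],[0,0,0,0,0,0,0.087],[0,0,0,0,0,0,0.087]]' 20
python3 - <<'E'
from m import *
s=env.read_camera("side");t=env.read_camera("top");cv2.imwrite("pics/top8.png",t);cv2.imwrite("pics/side8.png",s)
o=env.get_obs();p=o["tool_pos"];print(p,o["grip_width"])
u=cv2.resize(s[230:300,445:515],(500,500),interpolation=2)
v=cv2.resize(t[240:310,450:520],(250,250),interpolation=2)
w=cv2.resize(t[215:275,385:445],(250,250),interpolation=2)
cv2.imwrite("pics/c11.png",np.hstack([u,np.vstack([v,w])]))
c=contour(t,415,246); print(fit("top",c,.043,.0335))
E
```

```text
time_s: 19.8
tool_pos: [0.4735, -0.1864, 0.1416]
tool_rot: [180.0, 0.1, -180.0]
force: [0.7, 0.3, 0.3]
grip_width: 0.0861
grasp_force: 0.0
time_s: 20.72
tool_pos: [0.5221, 0.0331, 0.1212]
tool_rot: [-180.0, 0.0, 180.0]
force: [0.6, 0.3, 0.3]
grip_width: 0.0869
grasp_force: 0.0
[0.52241966 0.03318164 0.12150473] 0.08690172131458855
(array([ 0.5138, -0.1604,  0.0321]), array([ 0.5129, -0.1588]), np.float64(0.0008))
```

View pics/c11.png

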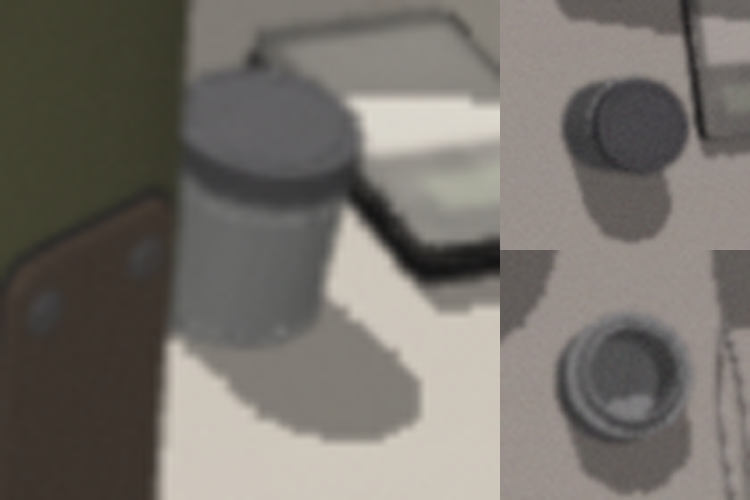

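```bash

python3 -m jog '[[0,0.0008,0.02,0,0,0,0.087],[0,0,0.02,0,0,0,0.087],[0,0,0.02,0,0,0,0.087],[0,0,0.02,0,0,0,0.087],[0,0,0.016,0,0,0,0.087],[0,0,0.012,0,0,0,0.087],[0,0,0.006,0,0,0,0.087],[0,0,0.003,0,0,0,0.087],[0,0,0,0,0,0,0.087],[0,0,0,0,0,0,0.087]]' 20
python3 -m jog '[[0,0,0,0,0,0,0.061],[0,0,0,0,0,0,0.061],[0,0,0,0,0,0,0.061],[0,0,0,0,0,0,0.061],[0,0,0,0,0,0,0.061],[0,0,0,0,0,0,0.061],[0,0,0,0,0,0,0.061],[0,0,0,0,0,0,0.061]]' 20
```

```text
time_s: 21.65
tool_pos: [0.5226, 0.0353, 0.0042]
tool_rot: [180.0, 0.1, -179.9]
force: [-1.1, 0.8, -0.2]
grip_width: 0.0869
grasp_force: 0.0
time_s: 22.32
tool_pos: [0.5222, 0.0354, 0.0038]
tool_rot: [180.0, 0.0, -179.9]
force: [-0.4, -0.0, 4.4]
grip_width: 0.0667
grasp_force: 20.0
```

```bash

python3 -m jog '[[0,0,-0.01,0,0,0,0.061],[0,0,-0.02,0,0,0,0.061],[0,0,-0.03,0,0,0,0.061],[0,0,-0.03,0,0,0,0.061],[0,0,-0.02,0,0,0,0.061],[0.0015,-0.0326,0,0,0,0,0.061],[0.0015,-0.0326,0,0,0,0,0.061],[0.0015,-0.0326,0,0,0,0,0.061],[0.0015,-0.0326,0,0,0,0,0.061],[0.0015,-0.0326,0,0,0,0,0.061],[0.0012,-0.0325,0,0,0,0,0.061],[0,0,0,0,0,0,0.061]]' 20
python3 -m jog '[[0,0,0.015,0,0,0,0.061],[0,0,0.015,0,0,0,0.061],[0,0,0.01,0,0,0,0.061],[0,0,0.006,0,0,0,0.061],[0,0,0.005,0,0,0,0.061],[0,0,0.005,0,0,0,0.061],[0,0,0,0,0,0,0.061],[0,0,0,0,0,0,0.061],[0,0,0,0,0,0,0.061]]' 20
```

```text
time_s: 23.32
tool_pos: [0.5117, -0.1686, 0.1141]
tool_rot: [-179.7, 0.0, 179.5]
force: [-0.7, -0.3, -1.2]
grip_width: 0.0668
grasp_force: 20.0
time_s: 24.07
tool_pos: [0.5139, -0.1602, 0.0578]
tool_rot: [-180.0, 0.1, -179.9]
force: [-1.0, 0.2, -1.0]
grip_width: 0.0666
grasp_force: 20.0
```

Lower the last ~10 mm, release, retreat, then inspect.

```bash

python3 -m jog '[[0,0,0.004,0,0,0,0.061],[0,0,0.003,0,0,0,0.061],[0,0,0.0025,0,0,0,0.061],[0,0,0,0,0,0,0.061],[0,0,0,0,0,0,0.061],[0,0,0,0,0,0,0.061]]' 20
python3 -m jog '[[0,0,0,0,0,0,0.085],[0,0,0,0,0,0,0.085],[0,0,0,0,0,0,0.085],[0,0,0,0,0,0,0.085],[0,0,-0.01,0,0,0,0.085],[0,0,-0.02,0,0,0,0.085],[0,0,-0.03,0,0,0,0.085],[0,0,-0.03,0,0,0,0.085],[0,0,-0.02,0,0,0,0.085],[0,0.03,0,0,0,0,0.085],[0,0.03,0,0,0,0,0.085],[0,0.03,0,0,0,0,0.085]]' 20
python3 -m jog '[[0,0.03,0,0,0,0,0.085],[0,0.03,0,0,0,0,0.085],[0,0.03,0,0,0,0,0.085],[0,0.03,0,0,0,0,0.085],[0,0.03,0,0,0,0,0.085],[0,0.03,0,0,0,0,0.085],[0,0.03,0,0,0,0,0.085],[0,0.03,0,0,0,0,0.085],[0,0.03,0,0,0,0,0.085],[0,0,0,0,0,0,0.085],[0,0,0,0,0,0,0.085]]' 20
python3 - <<'E'
from m import *
s=env.read_camera("side");t=env.read_camera("top");cv2.imwrite("pics/top9.png",t)
o=env.get_obs();print(o["tool_pos"])
for n,px in dict(m=(160,245),xl=(415,246),l=(484,275)).items():
    r,z=CAN[n]; c=contour(t,*px); print(n,fit("top",c,z+.013,r))
u=[cv2.resize(t[y-30:y+30,x-30:x+30],(260,260),interpolation=2) for x,y in((160,245),(415,246),(484,275))]
v=[cv2.resize(s[y-30:y+30,x-30:x+30],(260,260),interpolation=2) for x,y in((145,272),(405,262),(479,265))]
cv2.imwrite("pics/c12.png",np.vstack([np.hstack(u),np.hstack(v)]))
E
```

```text
time_s: 24.57
tool_pos: [0.5134, -0.1602, 0.0479]
tool_rot: [180.0, 0.0, -179.9]
force: [0.1, -0.6, -0.9]
grip_width: 0.0667
grasp_force: 20.0
time_s: 25.57
tool_pos: [0.5137, -0.0697, 0.1595]
tool_rot: [180.0, 0.1, 179.9]
force: [0.9, 1.3, -1.0]
grip_width: 0.085
grasp_force: 0.0
time_s: 26.48
tool_pos: [0.5126, 0.2019, 0.1584]
tool_rot: [180.0, 0.0, -179.7]
force: [0.0, -0.2, -0.4]
grip_width: 0.0849
grasp_force: 0.0
[0.51329231 0.19878928 0.15833943]Traceback (most recent call last):
  File "<stdin>", line 5, in <module>
  File "m.py", line 10, in contour
    c=min((c for c in cs if cv2.contourArea(c)>64*60),key=lambda c:np.hypot(*(c.reshape(-1,2).mean(0)-w*s)))
ValueError: min() iterable argument is empty
```

```bash
python3 - <<'E'
from m import *
s=env.read_camera("side");t=env.read_camera("top")
for n,px in dict(xl=(415,244),l=(484,275)).items():
    r,z=CAN[n]; c=contour(t,*px); print(n,fit("top",c,z+.013,r))
t5=cv2.imread("pics/top5.png")
u=[cv2.resize(i[y-30:y+30,x-30:x+30],(260,260),interpolation=2) for i,x,y in((t5,160,245),(t,415,246),(t,484,275))]
print(proj("side",[.5138,-.16,.03]))
v=[cv2.resize(s[y-30:y+30,x-30:x+30],(260,260),interpolation=2) for x,y in((145,272),(402,257),(479,265))]
cv2.imwrite("pics/c12.png",np.vstack([np.hstack(u),np.hstack(v)]))
E
```

```text
xl (array([ 0.5132, -0.159 ,  0.0315]), array([ 0.5122, -0.1568]), np.float64(0.00103))
l (array([ 0.4452, -0.311 ,  0.0282]), array([ 0.4451, -0.3101]), np.float64(0.00075))
[[402.18064218 246.2906899 ]]
```

View pics/c12.png

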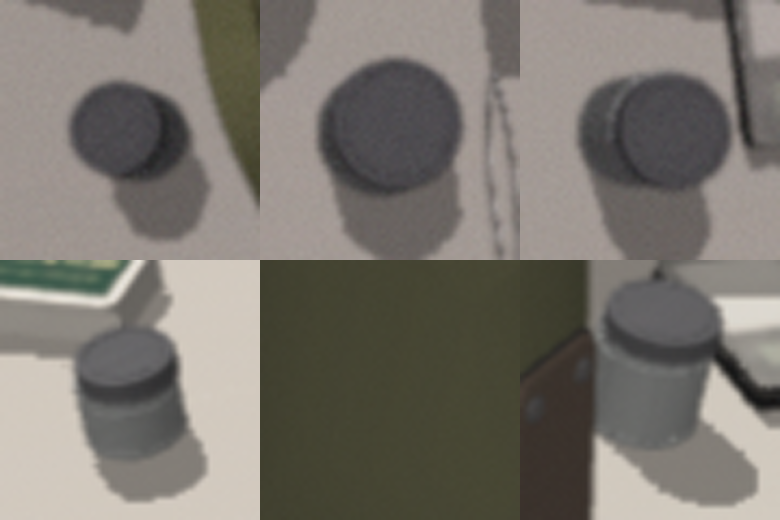

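```bash
python3 -c "
from cell import env
print(env.sign_off())"
```

```text
the job is handed in; nothing more can be done
None
```

I put all four lids on their own canisters and handed the job in at about 27 s with the arm clear. `lid_s`, `lid_m` and `lid_l` looked seated in both camera views; the arm hid `lid_xl` from the side camera, so I judged it seated from the top view, its release height and near-zero force. The hand-in returned no verdict.

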